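# Press a flanged stop collar onto a sprung post until its ball detent clicks

## Task

Pick up the flanged steel collar and slide it, flange down, over the upright post of the stand, pressing it down gently against the return spring until you feel the sprung balls click into the groove in its bore, so that it stays down by itself when you let go. Do not ram it onto the hard seat just below the click, and leave the plain ring and the other things on the bench where they are.

Things in the scene. Friction and masses are not known exactly. Their poses are not given: they have to be found in the camera images.
- collar: stop collar: dark steel sleeve 42 mm tall, 36 mm in diameter, with a 46 mm flange 6 mm thick at its lower end, on which it stands. Origin: centre of the flange's underside; z up its axis. About 0.1 kg. Grip across the 36 mm body, tips just above the flange. Through bore 18 mm (20.6 mm in the lowest 1.5 mm); 9 mm wide groove in the bore, centred 16.6 mm above the underside
- stand: fixed stand: grey base plate 120 x 90 x 16 mm (x, y, z); origin at the centre of its underside on the bench, z up. At its centre a steel post 16 mm in diameter, top 116 mm above the origin, the last 9 mm tapered to 7 mm. A guide tube and a follower cup surround the post. A push of more than about 15 N (25 N of contact force in all) is ramming and spoils the detent
- post_top (a point): centre of the top of the post, 116 mm above the stand's origin. Two opposed sprung balls stick out 3.3 mm from the post, hidden inside the follower cup; their height is set differently on every stand, 60 to 92 mm above the stand's origin, and can only be felt
- cup_rim (a point): centre of the rim of the follower cup (32 mm in diameter, moves down with the collar), 100 mm above the stand's origin when free. Its spring pushes up with about 2.3 N at first and 0.06 N more per mm pressed down, so it throws an unlatched collar back up to its free height
- guide_top (a point): centre of the top of the 41 mm guide tube, 37 mm above the stand's origin. Pressed down, the collar meets the balls (push rises 3 to 6 N above the spring's for 3 to 4 mm), slides over them, then some 14 mm lower they snap into its groove (they pull it down: push falls by 5 N or more) with its underside 16.6 mm below the balls, 43 to 76 mm above the origin. A hard seat stops it about 1 mm lower.
- spacer: a plain dark steel ring 36 mm in diameter and 16 mm tall without a flange, lying flat on the bench; origin at the centre of its underside. Not wanted: leave it
- offcut: bystander: pine offcut 38 x 62 x 30 mm, origin at the centre of its underside
- tape_measure: bystander: yellow tape measure 37 x 77 x 63 mm, origin at the centre of its underside
- driver: bystander: screwdriver with a red handle, 25 x 206 x 23 mm, long along its y, origin at the centre of its underside
Mind the look-alikes: they are no part of the job. Several things have the shape of the stand; the one meant has the colours described above.

How it is judged (in metres and radians):
At the end, for the whole second after the job is handed in: the collar, released and at rest, is latched down on the post, flange down, upright within 7 degrees and within 4 mm of the post's axis, its underside 40 to 78 mm above the underside of the stand (the spring lifts it above that unless the balls hold it) (z of collar in the frame of stand between 0.04 and 0.078 m and horizontal distance between collar and stand below 0.004 m and angle between the z axis of collar and the z axis of stand, either way round below 0.12 rad and angle between collar's own z axis and vertical below 0.12 rad and linear speed of collar below 0.01 m/s); the robot touches nothing.
It fails at once if the collar is rammed: more than 25 N of contact force between the collar and the stand (contact force between collar and stand above 25 N).
It fails at once if the plain ring is pushed about (more than 30 mm) (distance of spacer from where it was at the start of the episode above 0.03 m).
It fails at once if the offcut is pushed about (more than 30 mm) (distance of offcut from where it was at the start of the episode above 0.03 m).
It fails at once if the tape measure is pushed about (more than 30 mm) (distance of tape_measure from where it was at the start of the episode above 0.03 m).
It fails at once if the screwdriver is pushed about (more than 30 mm) (distance of driver from where it was at the start of the episode above 0.03 m).
It also fails if it takes over 67 s, if anything falls off the work surface, if the arm or the gripper's body presses on something with over 40 N, if the wrist force passes 120 N, or if a joint passes its speed limit or range.

## Robot

A 6-joint arm with a two-finger parallel gripper is mounted at the origin on a cart in front of the work surface, level with it; the furniture and walls round the work are solid. World frame = base frame: x ahead of the robot, y to its left, z up, the work surface at z = 0. Lengths are in m, angles in degrees, forces in N, time in s.
With the tool pointing down it reaches from about 0.375 to 0.75 m from the base axis. Payload 9 kg.
Tool frame: the origin (TCP) lies where the fingers leave the gripper's body, on its centre line; the fingertips stand 73 mm ahead of it and the grasp point (between the pads) lies 54 mm ahead of it (robot.tip_reach is the distance from the TCP to the fingertips, in m); z points along the fingers, y is the line along which they close (so a half turn about z gives the same grasp; the last joint's range is limited). The gripper opens to 85 mm and grips with 20 to 120 N. Pads are 22 mm wide; open, the fingers measure 114 mm over their backs; the gripper's body (76 mm by 85 mm) begins 54 mm behind the grasp point. The pads swing forward as they close: fully open they stand 13 mm farther back than shut.
Start: joints at [58.058, 5.964, 5.575, 89.605, 0, 77.527], TCP at [0.2, 0.566, 0.304] pointing down, gripper open.
Joint ranges: [-171.21, 171.21], [-48.23, 106.86], [-62.78, 66.21], [-105.2, 120.99], [-86.42, 89.51], [-180, 180]. Speed limits (degrees/s): [127.2, 127.2, 147.25, 180, 180, 180].

## Interface

Orientations are given as [roll, pitch, yaw] about the fixed x, y, z axes, in that order (R = Rz(yaw) Ry(pitch) Rx(roll)).
In Python, from plant import robot gives the robot as it stands. Calls block until the motion is done:
- robot.move_pose(position, orientation): joint-space move of the TCP to a pose.
- robot.line_to(position, vel=0.15, rotation=None, guard=None): straight line of the TCP; rotation=None keeps the orientation; vel is the mean speed in m/s. With guard (N) it stops when the force on the tool has changed by that much, and returns True; else False.
- robot.goto_joints(angles): joint-space move.
- robot.set_gripper(opening): finger opening in m; the grip force is fixed at half the most; returns when the fingers have stopped.
- robot.pause(seconds).
- robot.ik(position, orientation): joint angles nearest the present ones, or None.
- robot.observe(): the state.
- robot.grab_frame(name): name is "scene" or "top"; returns the picture (384x512x3 uint8, blue, green, red); there is no depth.
- robot.get_calibration(name): a dict with "vertical_fov" (degrees; the focal length in pixels is half the picture's height over the tangent of half this angle, whatever the lens; pixels are square), "cx", "cy" (the principal point, pixels), "k1" (the pictures are not rectified: a ray, as slopes to the right and down, at radius r is drawn at 1 + k1 r^2 times it, then the intrinsics apply), "rvec" (rotation vector, rad) and "tvec" (3), from world to camera coordinates, as OpenCV has them. Camera axes: x right, y down, z forward; pixel columns grow to the right and rows downward; lengths in m; the calibration is good to about 2 mm. A picture is of the moment at which its call begins. get_calibration takes no time and is no camera call.
A pose or a line that the arm cannot do raises robot.IKError and nothing moves.
- robot.job_done(): hands the job in; it is judged then, once.
The state is a dict: "time": time; "q": joint angles; "qvel": joint speeds; "joint_torque": joint torques, N m; "tool_pos": TCP position; "tcp_rot": TCP orientation; "ft_force": force on the tool from outside, world axes, zero at the start; "torque": the same for the moment, N m; "gripper_width": finger opening in m; "gripper_force": force on a finger pad.
Only numpy, scipy, OpenCV 4.12 (cv2) and the standard library are available. Lean on these libraries where they do the work, as an engineer would, in place of code of your own. Each camera call takes 0.05 s, during which the arm holds its last target. There are 200 camera calls.

## Working session

There is one attempt and no reset: what is moved stays moved. The work goes in short steps, each a Python script; the robot and the scene stay as the last script left them, time stands still between calls to the robot, and variables do not carry over. Pictures are saved under pics/ and viewed, at most 10 in all, crops included, and the job is handed in when it is done.

```bash
mkdir -p pics; ls; python3 - <<'E'
from plant import robot
import cv2
for n in("scene","top"):
    cv2.imwrite(f"pics/{n}0.png",robot.grab_frame(n)); print(n,robot.get_calibration(n))
o=robot.observe(); print(o)
E
```

```text
pics
scene {'vertical_fov': 44.57951233178521, 'cx': 258.61295089327643, 'cy': 193.95013086762287, 'k1': -0.17297180835645803, 'rvec': array([ 1.97626541, -0.97085601,  0.51810856]), 'tvec': array([-0.31836767,  0.32991774,  0.94192423])}
top {'vertical_fov': 46.944211515876205, 'cx': 248.34780032405033, 'cy': 188.16561596650692, 'k1': 0.0516042097775167, 'rvec': array([ 2.15177473, -2.15743537,  0.18373578]), 'tvec': array([0.03404405, 0.56037238, 1.0426365 ])}
{'time': 0.1, 'q': array([5.80581796e+01, 5.99547123e+00, 5.53241944e+00, 8.96047862e+01,
       4.16483070e-04, 7.75268935e+01]), 'qvel': array([-0.06236544, -0.01208202,  0.12000983, -0.06080845,  0.00207412,
       -0.00944839]), 'joint_torque': array([ 6.09446914e-03, -5.58205283e+01,  5.04721284e+01,  1.28983275e-02,
       -3.42978146e-04,  6.89906287e-06]), 'tool_pos': array([0.19984964, 0.56551704, 0.30320592]), 'tcp_rot': array([-1.79933853e+02, -1.50583969e-02,  1.60531277e+02]), 'ft_force': array([-0.81654627,  0.25983688, -0.41959589]), 'torque': array([-0.02244928, -0.03360582,  0.02488084]), 'gripper_force': 0.0, 'gripper_width': 0.0852177771480008}
```

View pics/scene0.png

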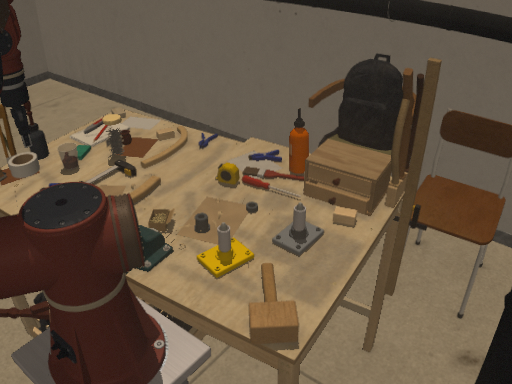

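View pics/top0.png

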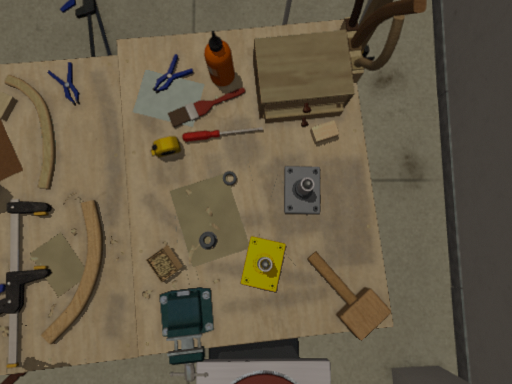

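The scene picture shows the collar at (202,223), the spacer at (252,207) and the grey stand at (299,235). In the top picture they are at (208,240), (230,178) and (303,188). The yellow stand is a look-alike. Next I'll take enlarged crops.

```bash
cat > h.py <<'E'
import numpy as np, cv2
from plant import robot
def cam(n):
    c=robot.get_calibration(n); f=192/np.tan(np.radians(c['vertical_fov']/2))
    K=np.array([[f,0,c['cx']],[0,f,c['cy']],[0,0,1]]); return K,np.array([c['k1'],0,0,0.]),c['rvec'],c['tvec']
def ray(n,p):
    K,d,rv,t=cam(n); u=cv2.undistortPoints(np.array([[p]],float),K,d)[0,0]
    R=cv2.Rodrigues(rv)[0]; return -R.T@t, R.T@np.array([u[0],u[1],1])
def plane(n,p,z):
    o,d=ray(n,p); return (o+d*(z-o[2])/d[2])
def proj(n,P):
    K,d,rv,t=cam(n); return cv2.projectPoints(np.array([P],float),rv,t,K,d)[0][0,0]
def tri(pa,pb):
    o1,d1=ray("top",pa);o2,d2=ray("scene",pb)
    s=np.linalg.lstsq(np.c_[d1,-d2],o2-o1,rcond=None)[0]
    a,b=o1+d1*s[0],o2+d2*s[1]; return (a+b)/2,np.linalg.norm(a-b)
E
python3 - <<'E'
import cv2,numpy as np
t=cv2.imread("pics/top0.png");s=cv2.imread("pics/scene0.png")
c=lambda i,x,y:cv2.resize(i[y-24:y+24,x-32:x+32],None,fx=6,fy=6,interpolation=cv2.INTER_CUBIC)
m=np.vstack([np.hstack([c(t,208,240),c(t,303,188)]),np.hstack([c(s,202,223),c(s,299,225)])])
cv2.imwrite("pics/crop.png",cv2.convertScaleAbs(m,alpha=1.5))
from h import *
for n,p,z in(("top",(208,238),.042),("scene",(202,216),.042),("top",(303,190),.016),("top",(307,183),.116),("scene",(299,206),.116),("top",(230,178),.016)):print(n,p,plane(n,p,z))
E
```

```text
top (208, 238) [0.43943128 0.13002588 0.042     ]
scene (202, 216) [0.43646274 0.13045564 0.042     ]
top (303, 190) [ 0.55942403 -0.10530762  0.016     ]
top (307, 183) [ 0.56112387 -0.10006903  0.116     ]
scene (299, 206) [ 0.54672238 -0.10873892  0.116     ]
top (230, 178) [0.59011268 0.07804857 0.016     ]
```

View pics/crop.png

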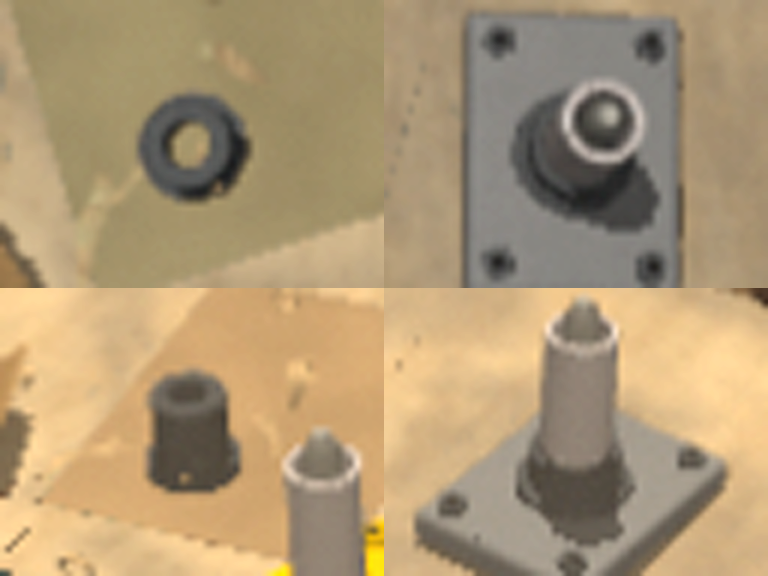

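The crops give these full-image pixels. The collar top is at top (206.9,239.8) and scene (201.1,215.8). The cup rim is at top (307.2,183.9) and scene (299.6,208.4). The post tip is at top (307.6,183.1) and scene (299.8,203.3).

```bash
python3 - <<'E'
from h import *
for k,a,b,z in(("collar",(206.9,239.8),(201.1,215.8),.042),("rim",(307.2,183.9),(299.6,208.4),.1),("tip",(307.6,183.1),(299.8,203.3),.116)):
    print(k,plane("top",a,z),plane("scene",b,z),tri(a,b))
base=[plane("top",p,.016) for p in((271+(498-384)/6-.4,164+41/6-.4),(271+(652-384)/6-.4,164+45/6-.4),(271+(498-384)/6-.4,164+263/6-.4),(271+(652-384)/6-.4,164+267/6-.4))]
print(np.mean(base,0),base)
E
```

```text
collar [0.43515335 0.13261483 0.042     ] [0.43562654 0.13304694 0.042     ] (array([0.43514971, 0.13256827, 0.04248808]), np.float64(3.403629020641944e-05))
rim [ 0.56158067 -0.10300053  0.1       ] [ 0.55822311 -0.10379633  0.1       ] (array([ 0.56138184, -0.10272075,  0.09796668]), np.float64(0.001552906094697676))
tip [ 0.56089085 -0.10143864  0.116     ] [ 0.55798432 -0.1036866   0.116     ] (array([ 0.56124107, -0.10177378,  0.11343621]), np.float64(0.00018475528046627666))
[ 0.5615819  -0.10391749  0.016     ] [array([ 0.60943695, -0.07249461,  0.016     ]), array([ 0.60768376, -0.13744277,  0.016     ]), array([ 0.51548448, -0.07079766,  0.016     ]), array([ 0.51372239, -0.1349349 ,  0.016     ])]
```

```bash
python3 - <<'E'
from h import *
c=[.4353,.1328]; s=[.560,-.103]
for y in(0,90,180):
    for p in([*c,.2],[*c,.083],[*s,.3],[*s,.126]):
        q=robot.ik(p,[180,0,y]); print(y,p,None if q is None else np.round(q))
Y=90
robot.move_pose([*c,.22],[180,0,Y]); print(robot.observe()['tool_pos'])
print(robot.line_to([*c,.083],.1,guard=8)); o=robot.observe(); print(o['tool_pos'],o['ft_force'])
robot.set_gripper(0.02); o=robot.observe(); print(o['gripper_width'],o['gripper_force'],o['ft_force'],o['tool_pos'],o['time'])
cv2.imwrite("pics/g.png",np.hstack([cv2.resize(robot.grab_frame(n)[y-50:y+50,x-50:x+50],(400,400)) for n,x,y in(("top",208,238),("scene",202,216))]))
E
```

```text
0 [0.4353, 0.1328, 0.2] [   0.  -20.  -29.   81.    0. -180.]
0 [0.4353, 0.1328, 0.083] [   0.  -15.  -38.   67.    0. -180.]
0 [0.56, -0.103, 0.3] [-24.   1.  -0.  89.   0. 156.]
0 [0.56, -0.103, 0.126] [-24.   3. -16.  71.   0. 156.]
90 [0.4353, 0.1328, 0.2] [  0. -20. -29.  81.   0.  90.]
90 [0.4353, 0.1328, 0.083] [  0. -15. -38.  67.   0.  90.]
90 [0.56, -0.103, 0.3] [-24.   1.  -0.  89.   0.  66.]
90 [0.56, -0.103, 0.126] [-24.   3. -16.  71.   0.  66.]
180 [0.4353, 0.1328, 0.2] [  0. -20. -29.  81.   0.   0.]
180 [0.4353, 0.1328, 0.083] [  0. -15. -38.  67.   0.   0.]
180 [0.56, -0.103, 0.3] [-24.   1.  -0.  89.   0. -24.]
180 [0.56, -0.103, 0.126] [-24.   3. -16.  71.   0. -24.]
[0.43536736 0.13338301 0.22028639]
False
[0.43577602 0.13280003 0.08365393] [-0.55553452 -0.70101894  0.48814192]
0.035222955576074994 60.748422858305275 [-1.04785083  0.1509687   5.23466288] [0.43553257 0.13281048 0.08347158] 3.9583
```

View pics/g.png

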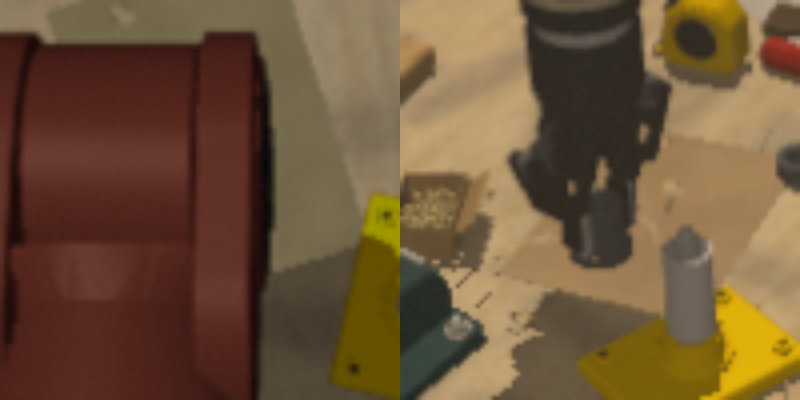

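Gripped at 35.2 mm. Next I'll lift it, carry it over the post and check the alignment.

```bash
python3 - <<'E'
from h import *
robot.line_to([.4355,.1328,.28],.15); robot.line_to([.5603,-.103,.28],.2); robot.line_to([.5603,-.103,.2185],.1); robot.pause(.3)
o=robot.observe(); print(o['gripper_width'],o['gripper_force'],o['ft_force'],o['tool_pos'],o['tcp_rot'],o['time'])
i=robot.grab_frame("scene"); cv2.imwrite("pics/a.png",cv2.resize(i[150:250,245:345],(600,600),interpolation=cv2.INTER_CUBIC))
P=[.5603,-.103]
for z in(.135,.116,.1):print(z,(proj("scene",[*P,z])-[245,150])*6)
E
```

```text
0.035160887435523466 60.38427107501775 [ 0.17347754 -0.72566746 -1.69788486] [ 0.56052754 -0.10313174  0.21902814] [1.79954736e+02 1.81704171e-02 8.99930745e+01] 8.075
0.135 [332.542092   279.68189079]
0.116 [330.46651313 316.78808919]
0.1 [328.73543988 347.5282005 ]
```

View pics/a.png

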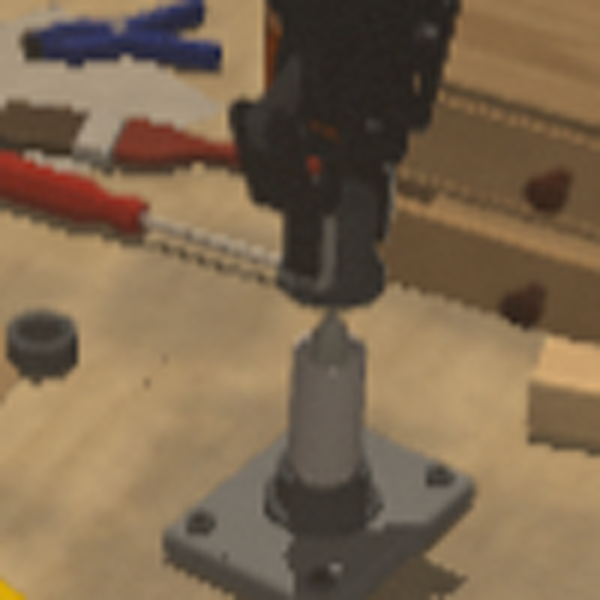

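The flange (x 279–384) is centred over the post tip at x 331. I'll descend slowly, logging force.

```bash
python3 - <<'E'
from h import *
f0=robot.observe()['ft_force']; z=.2185
while z>.180:
    z-=.002; g=robot.line_to([.5603,-.103,z],.02,guard=5); o=robot.observe(); f=o['ft_force']-f0
    print(round(z,4),g,np.round(o['tool_pos']*1e3,2),np.round(f,1),round(o['time'],2))
    if g or abs(f).max()>4.5: break
E
```

```text
0.2165 False [ 560.21 -102.95  216.26] [0.7 0.1 0.2] 8.38
0.2145 False [ 560.22 -102.97  214.32] [ 0.5 -0.   0.5] 8.62
0.2125 False [ 560.21 -102.96  212.29] [1.1 0.1 0.4] 8.88
0.2105 False [ 560.21 -102.97  210.31] [1.1 0.2 0.4] 9.12
0.2085 False [ 560.22 -102.96  208.31] [-0.4  0.   1.2] 9.38
0.2065 False [ 560.23 -102.96  206.33] [0.7 0.6 0.6] 9.62
0.2045 False [ 560.22 -102.97  204.33] [0.2 0.  0.7] 9.88
0.2025 False [ 560.21 -102.96  202.32] [-0.3 -0.   0.8] 10.12
0.2005 False [ 560.22 -102.97  200.3 ] [-0.2 -0.   0.1] 10.38
0.1985 False [ 560.24 -102.96  198.33] [1.2 1.4 1.1] 10.62
0.1965 False [ 560.24 -102.98  196.35] [-0.1  0.5  0.4] 10.88
0.1945 False [ 560.24 -102.96  194.33] [ 0.5 -0.2  0.5] 11.12
0.1925 False [ 560.21 -102.97  192.29] [ 0.5 -0.9  1. ] 11.38
0.1905 False [ 560.21 -102.98  190.31] [0.3 0.4 1.1] 11.62
0.1885 False [ 560.45 -103.06  188.46] [ 1.6  0.4 -0.2] 11.88
0.1865 False [ 560.48 -103.04  186.44] [ 3.6  0.1 -0.4] 12.12
0.1845 False [ 560.49 -103.07  184.46] [ 4.1 -0.9 -1.3] 12.38
0.1825 False [ 560.52 -103.09  182.62] [ 5.1 -0.5  0.9] 12.62
```

The post pushes the collar toward +x, so I'll shift x and see how the force changes.

```bash
python3 - <<'E'
from h import *
for x in(.5608,.5613,.5618):
    robot.line_to([x,-.103,.1825],.01); robot.pause(.15); fs=[]
    for _ in range(4): robot.pause(.02); fs.append(robot.observe()['ft_force'])
    o=robot.observe(); print(x,np.round(o['tool_pos']*1e3,2),np.round(np.mean(fs,0)-[.17,-.73,-1.7],1),o['time'])
E
```

```text
0.5608 [ 560.67 -103.05  182.53] [ 0.4 -0.5  3.4] 13.0917
0.5613 [ 561.12 -102.89  182.34] [-1.   0.3  2.7] 13.5583
0.5618 [ 561.78 -102.91  182.44] [-1.2  1.2  2.6] 14.025
```

```bash
cat > press.py <<'E'
from h import *
X,Y=.5612,-.1031
f0=np.array([.17,-.73,-1.7]); z=.1825; on=None; prev=None
while z>.127:
    near=on is not None and z<on-.0095
    z-=.0004 if near else .001
    g=robot.line_to([X,Y,z],.01,guard=5 if near else 9)
    fs=[]
    for _ in range(4): fs.append(robot.observe()['ft_force']); robot.pause(.015)
    f=np.mean(fs,0)-f0; o=robot.observe(); t=o['tool_pos']
    spring=2.3+.06*(183.5-t[2]*1e3)
    e=f[2]-spring
    print(round(z*1e3,1),g,np.round(t*1e3,2),np.round(f,1),'exc',round(e,1),round(o['time'],2))
    if on is None and e>2.2: on=z; print('onset')
    if f[2]>12 or g or abs(f[:2]).max()>8: print('STOP force'); break
    if near and e<-3: print('SNAP'); break
    if on and z<on-.021: print('past'); break
E
python3 press.py
```

```text
181.5 False [ 561.43 -103.14  181.68] [1.1 1.6 3.1] exc 0.7 14.36
180.5 False [ 561.29 -103.14  180.54] [1.1 1.7 2.9] exc 0.4 14.68
179.5 False [ 561.2  -103.14  179.48] [0.7 0.9 2.8] exc 0.2 14.99
178.5 False [ 561.2  -103.14  178.52] [0.8 0.7 3.4] exc 0.8 15.31
177.5 False [ 561.17 -103.11  177.47] [0.1 0.8 3.1] exc 0.4 15.62
176.5 False [ 561.17 -103.11  176.47] [ 0.5 -0.1  2.7] exc -0.0 15.94
175.5 False [ 561.16 -103.1   175.46] [-0.2  0.2  3. ] exc 0.2 16.26
174.5 False [ 561.19 -103.1   174.5 ] [-0.3  0.   3.4] exc 0.6 16.57
173.5 False [ 561.17 -103.1   173.47] [-0.1  0.2  3.1] exc 0.2 16.89
172.5 False [ 561.19 -103.08  172.49] [-1.5 -0.   3.3] exc 0.3 17.21
171.5 False [ 561.19 -103.12  171.49] [-0.2 -0.1  3.5] exc 0.4 17.52
170.5 False [ 561.21 -103.1   170.51] [-0.9  0.4  3.4] exc 0.3 17.84
169.5 False [ 561.21 -103.11  169.5 ] [-0.6 -0.   3.8] exc 0.6 18.16
168.5 False [ 561.21 -103.1   168.51] [-0.7  0.1  3.7] exc 0.5 18.48
167.5 False [ 561.22 -103.12  167.51] [-0.7  0.5  3.8] exc 0.5 18.79
166.5 False [ 561.22 -103.11  166.52] [-0.  -0.2  3.7] exc 0.4 19.11
165.5 Fals
[... 1438 characters left out ...]

145.1 False [ 561.2  -103.12  145.14] [ 3.2 -0.1  5. ] exc 0.4 26.07
144.7 False [ 561.23 -103.12  144.72] [ 3.  -0.1  5.5] exc 0.9 26.39
144.3 False [ 561.19 -103.11  144.21] [ 3.6 -0.4  5.3] exc 0.6 26.71
143.9 False [ 561.22 -103.09  143.86] [ 4.  -0.9  5.1] exc 0.5 27.02
143.5 False [ 561.21 -103.1   143.46] [ 3.8 -0.2  5. ] exc 0.3 27.34
143.1 False [ 561.2  -103.11  143.03] [ 3.9 -0.6  4.7] exc -0.1 27.66
142.7 False [ 561.19 -103.1   142.55] [ 3.8 -0.8  3.5] exc -1.2 27.98
142.3 False [ 561.15 -103.07  142.12] [ 4.2 -0.9  3.2] exc -1.6 28.29
141.9 False [ 561.13 -103.09  141.73] [ 4.  -0.9  1.9] exc -2.9 28.61
141.5 False [ 561.11 -103.07  141.32] [ 4.1 -0.4  1.3] exc -3.6 28.93
SNAP
```

The balls are pulling the collar in. I'll continue in fine steps until the pull bottoms out.

```bash
python3 - <<'E'
from h import *
f0=np.array([.17,-.73,-1.7]); z=.1415; m=9
while z>.1378:
    z-=.0003; g=robot.line_to([.5612,-.1031,z],.006,guard=5)
    fs=[]
    for _ in range(4): fs.append(robot.observe()['ft_force']); robot.pause(.015)
    f=np.mean(fs,0)-f0; o=robot.observe(); m=min(m,f[2])
    print(round(z*1e3,1),g,np.round(o['tool_pos']*1e3,2),np.round(f,1),round(o['time'],2))
    if g or f[2]>m+2: break
E
```

```text
141.2 False [ 561.11 -103.07  141.09] [ 4.  -0.4  1.6] 29.24
140.9 False [ 561.13 -103.08  140.81] [ 3.5 -1.   1. ] 29.56
140.6 False [ 561.14 -103.06  140.49] [ 3.  -0.8  0.4] 29.88
140.3 False [ 561.12 -103.04  140.12] [ 3.4 -0.4 -0.3] 30.19
140.0 False [ 561.14 -103.05  139.83] [ 3.3 -0.6 -0.7] 30.51
139.7 False [ 561.15 -103.06  139.65] [ 3.5 -0.7 -0.3] 30.82
139.4 False [ 561.14 -103.09  139.43] [ 1.7 -0.2  1. ] 31.14
139.1 False [ 561.17 -103.1   139.09] [ 1.7 -0.   1.8] 31.46
```

The push fell by about 6 N and then turned up again, so the collar is latched. Releasing it and checking.

```bash
python3 - <<'E'
from h import *
robot.set_gripper(.08); o=robot.observe(); print(o['gripper_width'],o['ft_force'],o['tool_pos'])
robot.line_to([.5612,-.1031,.28],.08)
robot.line_to([.45,.10,.33],.2); robot.pause(.3)
print(robot.observe()['ft_force'],robot.observe()['time'])
i=robot.grab_frame("scene"); cv2.imwrite("pics/b.png",cv2.resize(i[170:270,245:345],(600,600),interpolation=cv2.INTER_CUBIC))
for z in(.0555,.0975,.116):print(z,(proj("scene",[.5605,-.103,z])-[245,170])*6)
E
```

```text
0.08019425773266031 [0.03720781 0.68846701 0.7292008 ] [ 0.56114602 -0.10304487  0.13905045]
[ 0.51413629 -0.41338922  0.31419199] 35.5083
0.0555 [324.25596928 310.42410642]
0.0975 [328.72426105 232.07616812]
0.116 [330.72633487 196.57646951]
```

View pics/b.png

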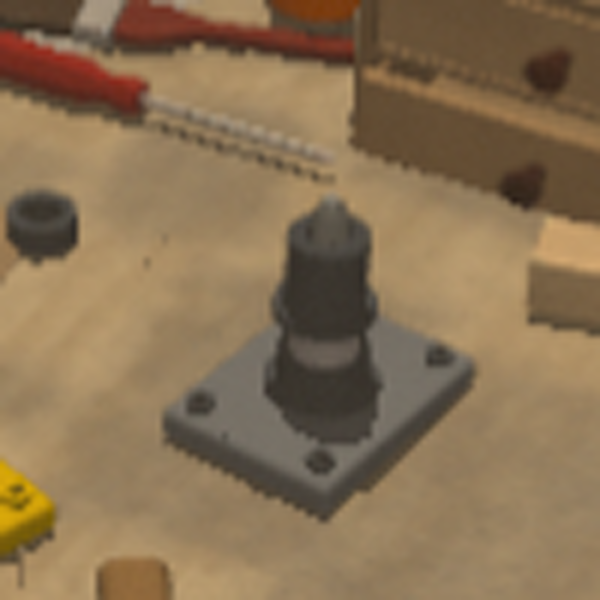

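The picture shows the collar upright on the post, its top at about row 235 and its flange at about row 310. That matches the expected rows for an underside at 55.5 mm (232 and 310), so it is staying down unaided.

```bash
python3 -c "
from plant import robot
print(robot.job_done())"
```

```text
the job is handed in; nothing more can be done
None
```

The collar is latched flange down on the grey stand's post with its underside about 55 mm up; it stayed down after release, the plain ring and other things were left alone, and the job was handed in at about 36 s (no verdict was shown).

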